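# Try, free and hold up the spectrometer's sample cover

### The arm

A 6-joint arm with a two-finger parallel gripper is mounted at the origin on the work surface. World frame = base frame: x ahead of the robot, y to its left, z up, the work surface at z = 0. Lengths are in m, angles in rad, forces in N, time in s.
With the tool pointing down it reaches from about 0.35 to 0.95 m from the base axis. Payload 17.4 kg.
Tool frame: the origin (TCP) lies between the finger pads, 19 mm behind the fingertips; this is the grasp point; z points along the fingers, y is the line along which they close (so a half turn about z gives the same grasp; the last joint's range is limited). The gripper opens to 93 mm and grips with 3 to 60 N. Pads are 15 mm wide; open, the fingers measure 128 mm over their backs; the gripper's body (75 mm by 188 mm) begins 65 mm behind the grasp point.
Start: joints at [1.217, 0.116, 1.442, -0, 1.584, -0.038], TCP at [0.21, 0.642, 0.237] pointing down, gripper open.
Joint ranges: [-2.83, 2.83], [-0.83, 2.19], [0.07, 2.5], [-1.14, 4.28], [0.01, 3], [-2.97, 2.97]. Speed limits (rad/s): [1.89, 1.89, 2.22, 3.14, 3.14, 3.14].

### API

Orientations are given as a rotation vector (axis times angle).
In Python, from bench import ctrl, vision gives the robot as it stands.
- The arm moves only by the tool send_rows, never from a script. Its argument "targets" is a list of rows, each a list of 3 entries, a list of its own where there are three numbers: the shift along the tool's x, y, z in mm, then the turn, a rotation vector about the tool's x, y, z in rad, then the finger opening in mm, from 0 to 93. In form: [[[x, y, z], [rx, ry, rz], claw], ...]. A call has exactly 10 rows; each row shifts and turns the commanded pose from where the row before left it, along the tool's axes as they then stand; what a row does not reach is not made up. A row lasts 1/12 s, in which the tool goes at most 41.7 mm and 7.16 degrees, less where a joint would pass 70% of its speed; a pose out of reach is approached as far as the arm can. A call is refused whole if a number of a shift passes 41.7 or a number of a turn 0.125, either way. A call with a gripper value outside its range is refused whole. The fingers move at their own pace and stop on an object; the grip force is fixed at half the most. Time passes only in rows, so rows that do not move let the fingers close, or fill a call up. It gives the time, the measured TCP pose, the force, the opening and the grip force at its end, in the units of the state.
- ctrl.read_state(): the state, without advancing time (a new reading comes with each control period).
- vision.capture(name): name is "scene" or "top"; returns a dict with "image" (420x560x3 uint8, blue, green, red), "z_map" (420x560 float32, m along the optical axis (not along the pixel's ray), 0 where there is no reading), "fovy" (degrees; the focal length in pixels is half the picture's height over the tangent of half this angle, whatever the lens; pixels are square), "cx", "cy" (the principal point, pixels), "k1" (the pictures are not rectified: a ray, as slopes to the right and down, at radius r is drawn at 1 + k1 r^2 times it, then the intrinsics apply), "R" (3x3) and "t" (3): a world point X has camera coordinates R X + t. Camera axes: x right, y down, z forward; pixel columns grow to the right and rows downward; lengths in m; the calibration is good to about 2 mm. A picture is of the moment at which its call begins.
- ctrl.finish_job(): hands the job in; it is judged then, once.
The state is a dict: "clock": time; "joint_pos": joint angles; "joint_velocities": joint speeds; "effort": joint torques, N m; "eef_pos": TCP position; "ee_rot": TCP orientation; "wrist_force": force on the tool from outside, world axes, zero at the start; "ft_torque": the same for the moment, N m; "opening": finger opening in m; "grasp_force": force on a finger pad.
Only numpy, scipy, OpenCV 4.12 (cv2) and the standard library are available. Lean on these libraries where they do the work, as an engineer would, in place of code of your own. Each camera call takes 0.05 s, during which the arm holds its last target. There are 200 camera calls.

### The job

Somebody is about to change the sample in the spectrometer, so open its hinged sample cover for them: first tug the cover's bar handle, before touching the thumb slide, to find out whether the catch has caught, and if it has, do not wrench it but push the thumb slide away from the cover and then lift. Raise the cover by its handle to about 45 degrees and finish while still holding it there, still and by the handle; it falls shut if let go. Do not press the round power key, and leave everything else standing about where it is.

Things in the scene. Friction and masses are not known exactly. Their poses are not given: they have to be found in the camera images.
- spectrometer: Ivory bench-top spectrometer, fixed, 400 mm deep (x), 460 mm wide (y); origin near the centre of its underside on the bench, x axis from its front (towards the robot) to its rear, z up. Flat deck 165 mm above the bench; behind the cover a rear housing (from x = +35 mm) rises to 195 mm, its two black caps to 207 mm. Right of the cover (negative y) are thumb slide and power key on the deck.
- cover (a joint): Sample cover's angle, rad: 0 shut, grows as its front rises, stop at 1.3. Ivory plate 178 x 172 x 12 mm on the deck, hinged at its rear edge, 0.4 to 0.85 kg, no spring: 2 to 5 N lift it at the handle; it falls shut unless held. A hidden bolt may have caught it, nothing outside shows it: caught, it rises 3 mm at the handle, then holds, springing 1 mm per 10 N; free, it just lifts.
- cover_handle (a point): Middle of the handle bar: round aluminium, 12 mm thick, 90 mm long, parallel to the spectrometer's y axis, on two 12 mm posts at its ends near the cover's front edge. Shut, its centre is 38 mm above the cover's top, 217 mm above the bench, 160 mm in front of and 44 mm above the hinge line. It turns with the cover about cover_hinge; the round bar can turn between finger pads.
- cover_hinge (a point): Middle of the cover's hinge line, which runs parallel to the spectrometer's y axis, 173 mm above the bench.
- catch: The cover's catch, fixed to the spectrometer: a dark grey plate 52 x 72 mm, 2 mm thick, on the deck right of the cover, with the thumb slide on it and a bolt hidden inside the case. Origin on the deck under the thumb slide's home place; axes as the spectrometer's.
- catch_slide (a joint): Thumb slide of the catch, m: 0 at home nearest the cover, grows to 0.018 as it is pushed away from the cover along the spectrometer's -y. Takes about 2 N and stays where it is left. It is home at the start whether or not the bolt has caught; pushed fully to 0.018 it draws the bolt clear, and the bolt stays drawn.
- slide_grip (a point): Middle of the thumb slide's upright ridge: dark grey, 10 mm thick along y, 28 mm long along x, from 6.5 to 21.5 mm above the deck; the point is 14 mm above the deck, 179 mm above the bench. At home it is 49 mm to the right of the cover's right edge.
- power_key (a joint): Power key, in m: 0 up, 0.004 fully pressed. Not to be pressed.
- power_key_top (a point): Centre of the top of the round dark grey power key, 22 mm across, 7 mm proud of the deck, 85 mm behind and 55 mm to the right of the thumb slide.
- slide_box: Bystander: dark microscope-slide box 86 x 96 x 33 mm on the deck left of the cover; origin at the centre of its underside.
- sample_tin: Bystander: round metal tin 50 mm across, 21 mm high, on the deck behind the thumb slide; origin at the centre of its underside.
- petri_dish: Bystander: glass dish with lid, 98 mm across, 16 mm high, on the bench; origin at the centre of its underside.
- holder_plate: Bystander: steel sample holder plate 76 x 50 x 6 mm with a hole, flat on the deck left of the cover, in front of the slide box; origin at the centre of its underside.
- torque_driver: Bystander: black-handled screwdriver 170 mm long lying on the bench.
- wash_bottle: Bystander: white bottle 60 mm across, 140 mm high, on the bench left of the spectrometer; origin at the centre of its underside.
- solvent_jar: Bystander: brown glass jar 54 mm across, 85 mm high, on the bench right of the spectrometer; origin at the centre of its underside.

How it is judged:
On the way, in this order (a step that is already met when the one before it is completed fails the run):
1. the fingers tug the shut cover upwards while the thumb slide is still home: either it comes up, or the catch is felt to hold it (1 N or more) (value of joint catch_slide below 0.003 m and contact force between the fingers and cover above 0.5 N and (contact force between cover and catch above 1 N or value of joint cover above 0.06 rad)), for 0.1 s.
2. the fingers lift the cover past 0.4 rad (value of joint cover above 0.4 rad and contact force between the fingers and cover above 0.5 N), for 0.1 s.
At the end, for the whole second after the job is handed in: The cover stands between 0.6 and 1.0 rad (34 to 57 degrees) and still (under 0.05 rad/s), held by the fingers (over 1 N on it, TCP within 60 mm of the middle of the handle bar), with the catch not bearing on it (value of joint cover between 0.6 and 1 rad and velocity of joint cover between -0.05 and 0.05 rad/s and contact force between the fingers and cover above 1 N and distance between the grasp point and cover_handle below 0.06 m and contact force between cover and catch below 0.5 N); the arm keeps its last pose, push and grip.
It fails at once if the catch is wrenched: more than 60 N between cover and catch (contact force between cover and catch above 60 N).
It fails at once if the power key is pressed (value of joint power_key above 0.002 m).
It fails at once if a bystander is shifted by more than 30 mm (distance of any of slide_box, sample_tin, petri_dish, holder_plate, torque_driver, wash_bottle, solvent_jar from where it was at the start of the episode above 0.03 m).
It also fails if it takes over 61 s, if anything falls off the work surface, if the arm or the gripper's body presses on something with over 40 N, if the wrist force passes 120 N, or if a joint passes its speed limit or range.

## Working session

There is one attempt and no reset: what is moved stays moved. The work goes in short steps, Python scripts to look and compute and a tool call to move; the robot and the scene stay as the last step left them, time stands still between calls to the robot, and variables do not carry over. Pictures are saved under pics/ and viewed, at most 10 in all, crops included, and the job is handed in when it is done.

Besides the shell and the picture viewer there is one more tool, called as name([rows], argument=value, ...), one row to a line, values as JSON. send_rows: Moves the arm, as the interface text tells. Its arguments: {"type":"object","properties":{"targets":{"type":"array","items":{"type":"array"}}},"required":["targets"]}

```bash
mkdir -p pics; cat > h.py <<'E'
import numpy as np, cv2
from bench import ctrl, vision
from scipy.spatial.transform import Rotation as Ro
def K(c):
    f=210/np.tan(np.radians(c["fovy"])/2); return np.array([[f,0,c["cx"]],[0,f,c["cy"]],[0,0,1]])
def ray(c,u,v):
    p=cv2.undistortPoints(np.array([[[u,v]]],float),K(c),np.array([c["k1"],0,0,0.]))[0,0]
    # drawn = ray*(1+k1 r^2), cv2 model same
    return np.array([p[0],p[1],1.])
def world(c,u,v,z=None):
    R=np.array(c["R"]);t=np.array(c["t"]);d=R.T@ray(c,u,v);o=-R.T@t
    s=c["z_map"][int(round(v)),int(round(u))] if z is None else (z-o[2])/d[2]
    return o+s*d
E
python3 - <<'E'
from h import *
import pickle
cs={n:vision.capture(n) for n in("scene","top")}
pickle.dump(cs,open("c.pkl","wb"))
for n,c in cs.items(): cv2.imwrite(f"pics/{n}0.png",c["image"]); print(n,-np.array(c["R"]).T@c["t"],c["fovy"],c["k1"])
print(ctrl.read_state())
E
```

```text
scene [ 1.06316616 -0.73947595  0.76015882] 54.594391277178296 -0.11568188829630201
top [ 0.20096164 -0.00217142  1.96766088] 42.26252126521626 -0.09072760433032978
{'clock': 0.1, 'joint_pos': array([ 1.21719736e+00,  1.16459476e-01,  1.44217277e+00,  5.49300009e-06,
        1.58399955e+00, -3.78014769e-02]), 'joint_velocities': array([-0.00135017, -0.00109267, -0.00267793, -0.002024  ,  0.0012756 ,
        0.00021214]), 'effort': array([ 2.51219695e-03, -7.22890592e+01, -6.23860788e+01,  7.83304148e-02,
        2.29117298e-02, -8.68538564e-05]), 'eef_pos': array([0.20959284, 0.64147441, 0.23678048]), 'ee_rot': array([-4.93962048e-01, -3.10230558e+00,  1.59935012e-03]), 'wrist_force': array([-0.33934035, -0.41950813,  0.40569276]), 'ft_torque': array([-0.00712802, -0.00782192,  0.0058716 ]), 'grasp_force': 0.0, 'opening': 0.09322726545453623}
```

View pics/top0.png

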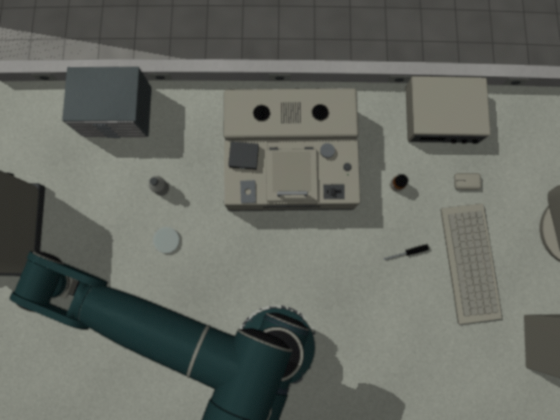

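View pics/scene0.png

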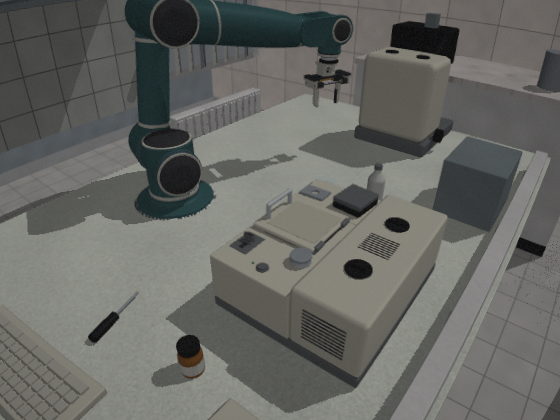

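Top view: the spectrometer covers columns 223–358, rows 90–208, with the handle near (293,194) and the slide near (334,191). In the scene view the handle is near (280,200) and the slide near (243,241). I'll enlarge both next.

```bash
python3 - <<'E'
from h import *
import pickle
cs=pickle.load(open("c.pkl","rb"))
a=cs["top"]["image"][135:215,220:365]; cv2.imwrite("pics/t1.png",cv2.resize(a,None,fx=5.5,fy=5.5,interpolation=cv2.INTER_CUBIC))
a=cs["scene"]["image"][175:285,205:365]; cv2.imwrite("pics/s1.png",cv2.resize(a,None,fx=5,fy=5,interpolation=cv2.INTER_CUBIC))
E
```

```text
(no output)
```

View pics/t1.png

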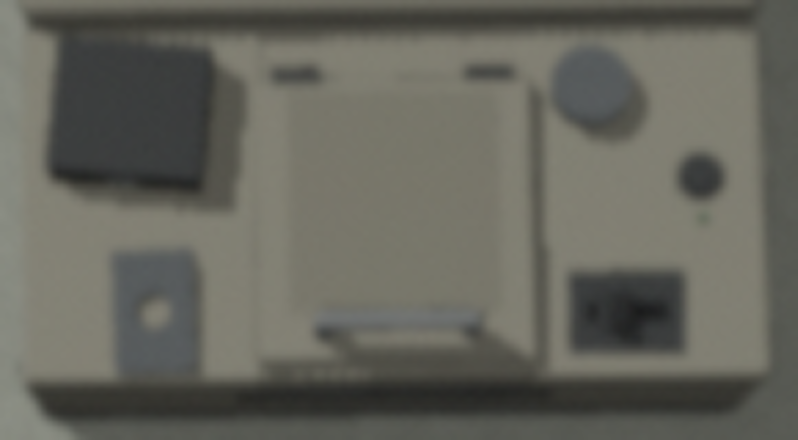

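View pics/s1.png

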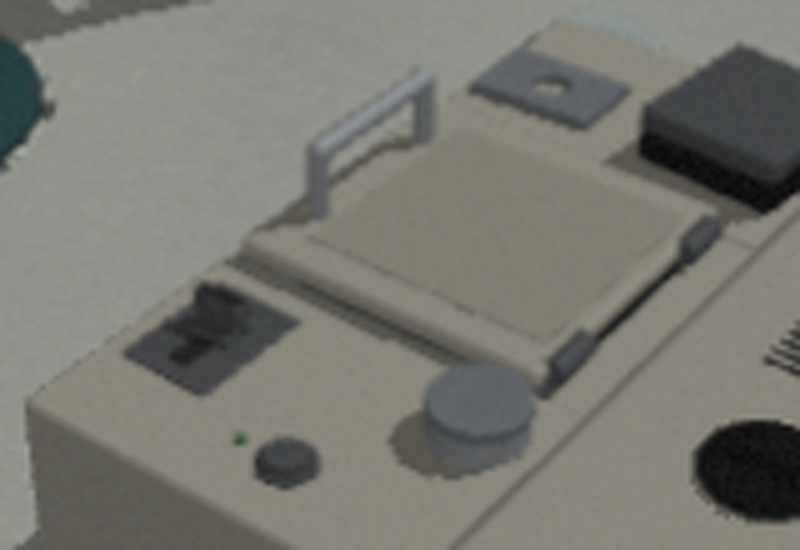

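Top crop: the bar runs from (318,322) to (482,322), the ridge is at (627,308) and the key at (700,175). Scene crop: the bar runs from (318,147) to (428,77), the ridge is at about (222,305) and the key top at (287,453).

```bash
python3 - <<'E'
from h import *
import pickle
cs=pickle.load(open("c.pkl","rb"))
T=lambda x,y:((x+.5)/5.5-.5+220,(y+.5)/5.5-.5+135)
S=lambda x,y:((x+.5)/5-.5+205,(y+.5)/5-.5+175)
np.set_printoptions(precision=4,suppress=True)
for n,p,z in [("barL",(318,322),.22),("barR",(482,322),.22),("bar",(400,321),None),("ridge",(627,308),.186),("key",(700,175),.172),("covRR",(530,85),.177),("covRF",(540,370),.177),("covLF",(262,370),.177),("tin",(590,85),.186),("box",(130,110),.198),("deckFL",(28,385),.165),("deckFR",(768,378),.165)]:
    print("top",n,world(cs["top"],*T(*p),z),world(cs["top"],*T(*p)))
for n,p,z in [("barR",(318,147),.22),("barL",(428,77),.22),("ridge",(222,300),.186),("key",(287,453),.172)]:
    print("scene",n,world(cs["scene"],*S(*p),z),world(cs["scene"],*S(*p)))
E
```

```text
top barL [0.5119 0.0008 0.22  ] [0.5127 0.0008 0.2155]
top barR [ 0.5131 -0.0966  0.22  ] [ 0.5136 -0.0968  0.2172]
top bar [ 0.5119 -0.0477  0.2267] [ 0.5119 -0.0477  0.2267]
top ridge [ 0.5288 -0.1864  0.186 ] [ 0.5313 -0.1879  0.1724]
top key [ 0.6153 -0.2335  0.172 ] [ 0.6157 -0.2337  0.1703]
top covRR [ 0.6698 -0.1283  0.177 ] [ 0.6693 -0.1282  0.1792]
top covRF [ 0.4916 -0.1342  0.177 ] [ 0.493  -0.1349  0.1684]
top covLF [0.4896 0.0345 0.177 ] [0.492  0.0348 0.1623]
top tin [ 0.6679 -0.1646  0.186 ] [ 0.6688 -0.1649  0.1826]
top box [0.6458 0.117  0.198 ] [0.6458 0.117  0.198 ]
top deckFL [0.4805 0.1776 0.165 ] [0.4823 0.1787 0.1539]
top deckFR [ 0.4902 -0.2748  0.165 ] [ 0.4902 -0.2748  0.1651]
scene barR [ 0.5139 -0.0899  0.22  ] [ 0.516  -0.0923  0.222 ]
scene barL [ 0.5152 -0.0013  0.22  ] [ 0.5166 -0.0033  0.2215]
scene ridge [ 0.53   -0.1805  0.186 ] [ 0.5311 -0.1817  0.1872]
scene key [ 0.614  -0.2324  0.172 ] [ 0.6147 -0.2332  0.173 ]
```

```bash
cat >> h.py <<'E'
YAW=0.022
c,s=np.cos(YAW),np.sin(YAW)
def Rd(sign=1):  # tool z down, tool y along +-spec x
    y=sign*np.array([c,s,0]); z=np.array([0,0,-1.]); return np.column_stack([np.cross(y,z),y,z])
def need(p,sign=1):
    st=ctrl.read_state(); R=Ro.from_rotvec(st["ee_rot"]).as_matrix()
    print("t",st["clock"],"pos",st["eef_pos"],"F",st["wrist_force"],"open",st["opening"],"grip",st["grasp_force"],"q",st["joint_pos"])
    print("R\n",R,"\nshift mm (cur tool)",R.T@(np.array(p)-st["eef_pos"])*1e3)
    print("turn",Ro.from_matrix(R.T@Rd(sign)).as_rotvec(), "shift in final tool",Rd(sign).T@(np.array(p)-st["eef_pos"])*1e3)
np.set_printoptions(precision=4,suppress=True)
E
python3 - <<'E'
from h import *
for sg in(1,-1): need([.5135,-.047,.30],sg)
E
```

```text
t 0.1 pos [0.2096 0.6415 0.2368] F [-0.3393 -0.4195  0.4057] open 0.09322726545453623 grip 0.0 q [ 1.2172  0.1165  1.4422  0.      1.584  -0.0378]
R
 [[-0.9505  0.3106 -0.0004]
 [ 0.3106  0.9505 -0.001 ]
 [ 0.     -0.001  -1.    ]] 
shift mm (cur tool) [-502.6985 -560.1082  -62.6606]
turn [-0.0009  0.0006  1.233 ] shift in final tool [-694.9932  288.6884  -63.2195]
t 0.1 pos [0.2096 0.6415 0.2368] F [-0.3393 -0.4195  0.4057] open 0.09322726545453623 grip 0.0 q [ 1.2172  0.1165  1.4422  0.      1.584  -0.0378]
R
 [[-0.9505  0.3106 -0.0004]
 [ 0.3106  0.9505 -0.001 ]
 [ 0.     -0.001  -1.    ]] 
shift mm (cur tool) [-502.6985 -560.1082  -62.6606]
turn [-0.0007 -0.001  -1.9086] shift in final tool [ 694.9932 -288.6884  -63.2195]
```

send_rows([
  [[-38.9,-10,-3.2],[0,0,0.0617],93],
  [[-38.9,-10,-3.2],[0,0,0.0617],93],
  [[-38.9,-10,-3.2],[0,0,0.0617],93],
  [[-38.9,-10,-3.2],[0,0,0.0617],93],
  [[-38.9,-10,-3.2],[0,0,0.0617],93],
  [[-38.9,-10,-3.2],[0,0,0.0617],93],
  [[-38.9,-10,-3.2],[0,0,0.0617],93],
  [[-38.9,-10,-3.2],[0,0,0.0617],93],
  [[-38.9,-10,-3.2],[0,0,0.0617],93],
  [[-38.9,-10,-3.2],[0,0,0.0617],93],
])

```text
clock: 0.93
eef_pos: [0.4728, 0.3441, 0.2691]
ee_rot: [-1.417, -2.804, 0.001]
wrist_force: [1.2, 0.1, -0.3]
opening: 0.0932
grasp_force: 0.0
```

send_rows([
  [[-38.9,-10,-3.2],[0,0,0.0617],93],
  [[-38.9,-10,-3.2],[0,0,0.0617],93],
  [[-38.9,-10,-3.2],[0,0,0.0617],93],
  [[-38.9,-10,-3.2],[0,0,0.0617],93],
  [[-38.9,-10,-3.2],[0,0,0.0617],93],
  [[-38.9,-10,-3.2],[0,0,0.0617],93],
  [[-38.9,-10,-3.2],[0,0,0.0617],93],
  [[-38.9,-10,-3.2],[0,0,0.0617],93],
  [[-38.9,-10,-3.2],[0,0,0.0617],93],
  [[-38.9,-10,-3.2],[0,0,0.0617],93],
])

```text
clock: 1.77
eef_pos: [0.5145, -0.049, 0.3013]
ee_rot: [-2.201, -2.241, 0.0]
wrist_force: [0.6, 0.6, -0.2]
opening: 0.0932
grasp_force: 0.0
```

```bash
python3 - <<'E'
from h import *
need([.5135,-.047,.222])
E
```

```text
t 1.7667 pos [ 0.5145 -0.049   0.3013] F [ 0.6401  0.5805 -0.2129] open 0.09316390006752363 grip 0.0 q [-0.1444 -0.2402  1.6793  0.      1.7028 -0.1624]
R
 [[-0.018   0.9998 -0.0004]
 [ 0.9998  0.018   0.0001]
 [ 0.0001 -0.0004 -1.    ]] 
shift mm (cur tool) [ 2.0284 -0.8944 79.2767]
turn [-0.0004 -0.0001 -0.004 ] shift in final tool [ 2.0376 -0.9148 79.2763]
```

send_rows([
  [[0.5,0,15],[0,0,0],93],
  [[0.5,0,20],[0,0,0],93],
  [[0.5,0,20],[0,0,0],93],
  [[0.5,0,15],[0,0,0],60],
  [[0,-1,9],[0,0,0],40],
  [[0,0,0],[0,0,0],20],
  [[0,0,0],[0,0,0],20],
  [[0,0,0],[0,0,0],20],
  [[0,0,0],[0,0,0],20],
  [[0,0,0],[0,0,0],20],
])

```text
clock: 2.6
eef_pos: [0.5142, -0.0451, 0.2233]
ee_rot: [2.197, 2.244, 0.001]
wrist_force: [-0.3, 0.3, -0.1]
opening: 0.0509
grasp_force: 0.0
```

```bash
python3 - <<'E'
from h import *
need([.5135,-.047,.222])
C=vision.capture("scene"); a=C["image"][120:280,195:355]; cv2.imwrite("pics/s2.png",cv2.resize(a,None,fx=3.5,fy=3.5,interpolation=cv2.INTER_CUBIC))
E
```

```text
t 2.6 pos [ 0.5142 -0.0451  0.2233] F [-0.2975  0.3249 -0.123 ] open 0.05085304931586553 grip 0.0 q [-0.1369 -0.2316  1.7971 -0.      1.5749 -0.1581]
R
 [[-0.0212  0.9998  0.0012]
 [ 0.9998  0.0212 -0.0002]
 [-0.0002  0.0012 -1.    ]] 
shift mm (cur tool) [-1.8637 -0.7415  1.3279]
turn [ 0.0012  0.0002 -0.0008] shift in final tool [-1.8634 -0.7415  1.3283]
```

View pics/s2.png

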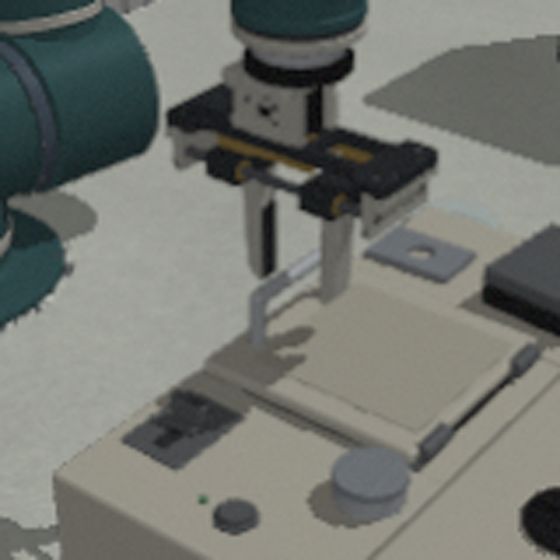

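The fingers straddle the bar, at crop (265,240) and (335,260). I'll close them now.

send_rows([
  [[0,0,0],[0,0,0],20],
  [[0,0,0],[0,0,0],20],
  [[0,0,0],[0,0,0],15],
  [[0,0,0],[0,0,0],10],
  [[0,0,0],[0,0,0],8],
  [[0,0,0],[0,0,0],5],
  [[0,0,0],[0,0,0],0],
  [[0,0,0],[0,0,0],0],
  [[0,0,0],[0,0,0],0],
  [[0,0,0],[0,0,0],0],
])

```text
clock: 3.48
eef_pos: [0.5131, -0.0452, 0.2224]
ee_rot: [-2.197, -2.243, 0.002]
wrist_force: [-8.5, -0.3, 2.5]
opening: 0.0111
grasp_force: 30.0
```

send_rows([
  [[0,-0.4,-0.5],[0,0,0],0],
  [[0,-0.4,-0.5],[0,0,0],0],
  [[0,0.1,-0.5],[0,0,0],0],
  [[0,0.1,-0.5],[0,0,0],0],
  [[0,0.2,-0.5],[0,0,0],0],
  [[0,0.2,-0.5],[0,0,0],0],
  [[0,0.1,-0.5],[0,0,0],0],
  [[0,0.1,-0.5],[0,0,0],0],
  [[0,0,0],[0,0,0],0],
  [[0,0,0],[0,0,0],0],
])

```text
clock: 4.32
eef_pos: [0.5141, -0.0452, 0.2263]
ee_rot: [2.198, 2.245, 0.0]
wrist_force: [7.2, -0.3, -7.1]
opening: 0.0111
grasp_force: 30.0
```

send_rows([
  [[0,0,-0.4],[0,0,0],0],
  [[0,0,-0.4],[0,0,0],0],
  [[0,0,-0.4],[0,0,0],0],
  [[0,0,-0.4],[0,0,0],0],
  [[0,0,-0.4],[0,0,0],0],
  [[0,0,0],[0,0,0],0],
  [[0,0,0],[0,0,0],0],
  [[0,0,0],[0,0,0],0],
  [[0,0,0],[0,0,0],0],
  [[0,0,0],[0,0,0],0],
])

```text
clock: 5.15
eef_pos: [0.5147, -0.0452, 0.2283]
ee_rot: [2.197, 2.244, 0.002]
wrist_force: [13.0, 0.4, -9.0]
opening: 0.011
grasp_force: 30.0
```

Resolved along the bar's arc, the load stayed at about 5 N over the last 2 mm. That looks like weight alone, not a catch spring. I'll go a little further to confirm.

send_rows([
  [[0,0.5,-0.4],[0,0,0],0],
  [[0,0.5,-0.4],[0,0,0],0],
  [[0,0.5,-0.4],[0,0,0],0],
  [[0,0.3,-0.4],[0,0,0],0],
  [[0,0.2,-0.4],[0,0,0],0],
  [[0,0,0],[0,0,0],0],
  [[0,0,0],[0,0,0],0],
  [[0,0,0],[0,0,0],0],
  [[0,0,0],[0,0,0],0],
  [[0,0,0],[0,0,0],0],
])

```text
clock: 5.98
eef_pos: [0.5155, -0.0452, 0.2305]
ee_rot: [-2.198, -2.244, 0.001]
wrist_force: [-5.6, -1.3, -2.9]
opening: 0.0112
grasp_force: 30.0
```

The cover is free: it has risen 8 mm at about 4 N, where a caught bolt would give about 50 N. I'll lift along the arc.

send_rows([
  [[0,1.1,-3.8],[0,0,0],0],
  [[0,1.2,-3.7],[0,0,0],0],
  [[0,1.3,-3.7],[0,0,0],0],
  [[0,1.5,-3.7],[0,0,0],0],
  [[0,1.6,-3.6],[0,0,0],0],
  [[0,1.7,-3.6],[0,0,0],0],
  [[0,1.8,-3.5],[0,0,0],0],
  [[0,1.9,-3.5],[0,0,0],0],
  [[0,2.0,-3.4],[0,0,0],0],
  [[0,2.1,-3.4],[0,0,0],0],
])

```text
clock: 6.82
eef_pos: [0.5319, -0.0448, 0.267]
ee_rot: [-2.198, -2.244, 0.001]
wrist_force: [-8.9, -0.8, -0.1]
opening: 0.0112
grasp_force: 30.0
```

send_rows([
  [[0,1.8,-3.3],[0,0,0],0],
  [[0,1.9,-3.3],[0,0,0],0],
  [[0,2.1,-3.2],[0,0,0],0],
  [[0,2.2,-3.2],[0,0,0],0],
  [[0,2.4,-3.1],[0,0,0],0],
  [[0,2.5,-3.1],[0,0,0],0],
  [[0,2.6,-3.0],[0,0,0],0],
  [[0,2.7,-2.9],[0,0,0],0],
  [[0,2.7,-2.9],[0,0,0],0],
  [[0,2.8,-2.8],[0,0,0],0],
])

```text
clock: 7.65
eef_pos: [0.5556, -0.0443, 0.2983]
ee_rot: [-2.198, -2.245, 0.0]
wrist_force: [-11.2, 0.1, 6.0]
opening: 0.0108
grasp_force: 30.0
```

send_rows([
  [[0,2.5,-2.9],[0,0,0],0],
  [[0,2.6,-2.8],[0,0,0],0],
  [[0,2.7,-2.7],[0,0,0],0],
  [[0,2.8,-2.6],[0,0,0],0],
  [[0,2.9,-2.5],[0,0,0],0],
  [[0,3.1,-2.4],[0,0,0],0],
  [[0,3.2,-2.3],[0,0,0],0],
  [[0,3.2,-2.3],[0,0,0],0],
  [[0,3.3,-2.2],[0,0,0],0],
  [[0,3.3,-2.1],[0,0,0],0],
])

```text
clock: 8.48
eef_pos: [0.5855, -0.0436, 0.3234]
ee_rot: [2.197, 2.244, 0.001]
wrist_force: [-9.0, 0.7, 5.6]
opening: 0.011
grasp_force: 30.0
```

send_rows([
  [[0,0,0],[0,0,0],0],
  [[0,0,0],[0,0,0],0],
  [[0,0,0],[0,0,0],0],
  [[0,0,0],[0,0,0],0],
  [[0,0,0],[0,0,0],0],
  [[0,0,0],[0,0,0],0],
  [[0,0,0],[0,0,0],0],
  [[0,0,0],[0,0,0],0],
  [[0,0,0],[0,0,0],0],
  [[0,0,0],[0,0,0],0],
])

```text
clock: 9.32
eef_pos: [0.5854, -0.0436, 0.3233]
ee_rot: [2.197, 2.244, 0.001]
wrist_force: [-8.0, 0.3, 5.5]
opening: 0.0108
grasp_force: 30.0
```

```bash
python3 - <<'E'
from h import *
need([.5131+.160-.0825,-.044,.322])
C=vision.capture("scene"); a=C["image"][80:280,195:395]; cv2.imwrite("pics/s3.png",cv2.resize(a,None,fx=3,fy=3,interpolation=cv2.INTER_CUBIC))
E
```

```text
t 9.3167 pos [ 0.5854 -0.0436  0.3233] F [-8.0323  0.342   5.4564] open 0.0107879317932573 grip 29.99965399503708 q [-0.1178 -0.0857  1.508   0.0001  1.7183 -0.1389]
R
 [[-0.0211  0.9998  0.0011]
 [ 0.9998  0.0211 -0.0001]
 [-0.0001  0.0011 -1.    ]] 
shift mm (cur tool) [-0.5161  5.187   1.3481]
turn [ 0.0011  0.0001 -0.0009] shift in final tool [-0.5211  5.1879  1.3426]
```

View pics/s3.png

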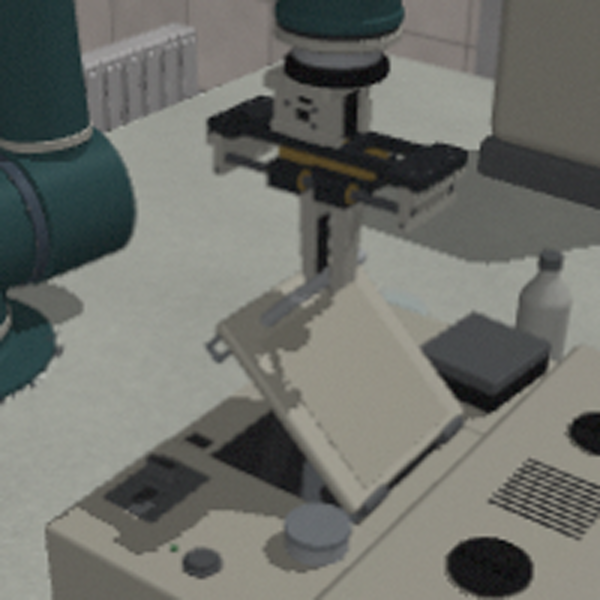

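The cover stands at about 45°, with the fingers holding the bar at crop (330,280). Nothing else has moved, so I'll hand it in.

```bash
python3 -c "
from bench import ctrl; print(ctrl.finish_job())"
```

```text
the job is handed in; nothing more can be done
None
```

The tug showed the catch had not caught, so I left the thumb slide alone, lifted the cover by its handle to about 0.75 rad (45°) and handed the job in while holding it there; the bench returned no verdict.

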